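# Close the chip guard of the wood lathe

### The arm

A 7-joint arm with a two-finger parallel gripper is mounted at the origin on the work surface. World frame = base frame: x ahead of the robot, y to its left, z up, the work surface at z = 0. Lengths are in m, angles in rad, forces in N, time in s.
With the tool pointing down it reaches from about 0.425 to 0.875 m from the base axis. Payload 8.4 kg.
Tool frame: the origin (TCP) lies between the finger pads; the fingertips stand 11 mm ahead of it and the grasp point (between the pads) lies 8 mm behind it; z points along the fingers, y is the line along which they close (so a half turn about z gives the same grasp; the last joint's range is limited). The gripper opens to 87 mm and grips with 3 to 60 N. Pads are 19 mm wide; open, the fingers measure 117 mm over their backs; the gripper's body (75 mm by 190 mm) begins 51 mm behind the grasp point.
Start: joints at [-1.315, 0.333, 0.04, 1.465, -0.013, 1.343, -0.059], TCP at [0.226, 0.609, 0.234] pointing down, gripper open.
Joint ranges: [-2.58, 2.58], [-0.38, 2.09], [-1.3, 1.39], [0.25, 2.4], [-1.5, 4.64], [0.08, 2.09], [-2.65, 2.65]. Speed limits (rad/s): [2.22, 2.22, 2.79, 2.79, 3.14, 3.14, 3.14].

### API

Orientations are given as [roll, pitch, yaw] about the fixed x, y, z axes, in that order (R = Rz(yaw) Ry(pitch) Rx(roll)).
In Python, from cell import telemetry, read_camera, camera_model, bot gives the robot as it stands.
- The arm moves only by the tool arm_command, never from a script. Its argument "rows" is a list of rows, each a list of 2 entries, a list of its own where there are three numbers: the shift along the tool's x, y, z in mm, then the turn about the tool's z in degrees. A call has 1 to 12 rows; each row shifts and turns the commanded pose from where the row before left it, along the tool's axes as they then stand; what a row does not reach is not made up. A row lasts 1/8 s, in which the tool goes at most 62.5 mm and 10.7 degrees, less where a joint would pass 70% of its speed; a pose out of reach is approached as far as the arm can. A call is refused whole if a number of a shift passes 62.5 or a number of a turn 10.7, either way. A call with a gripper value outside its range is refused whole. "claw" is the opening, from 0 (shut) to 1 (fully open), set as the call begins (left out, the last holds). The fingers move at their own pace and stop on an object; "squeeze" is the grip in N (left out, the last holds). Time passes only in rows, so rows that do not move let the fingers close. It gives the time, the measured TCP pose, the force, the opening and the grip force at its end, in the units of the state.
- telemetry.sense(): the state, without advancing time (a new reading comes with each control period).
- read_camera(name): name is "side" or "top" or "wrist"; returns the picture (480x640x3 uint8, blue, green, red); there is no depth.
- camera_model(name): a dict with "K" (3x3 intrinsics, pixels), "R" (3x3) and "t" (3): a world point X has camera coordinates R X + t. Camera axes: x right, y down, z forward; pixel columns grow to the right and rows downward; lengths in m; the calibration is good to about 2 mm. A picture is of the moment at which its call begins: read the wrist's pose just before it. camera_model takes no time and is no camera call; for the wrist camera it gives the pose at the moment of the call.
- bot.finish_job(): hands the job in; it is judged then, once.
The state is a dict: "clock": time; "joint_pos": joint angles; "joint_vel": joint speeds; "effort": joint torques, N m; "position": TCP position; "tcp_rot": TCP orientation; "force": force on the tool from outside, world axes, zero at the start; "moment": the same for the moment, N m; "gripper_width": finger opening in m; "gripper_force": force on a finger pad.
Only numpy, scipy, OpenCV 4.12 (cv2) and the standard library are available. Lean on these libraries where they do the work, as an engineer would, in place of code of your own. Each camera call takes 0.05 s, during which the arm holds its last target. There are 200 camera calls.

### The job

Get the lathe ready to run: take the turning gouge off the lathe's tool shelf and lay it flat, gently, on the green mat. Then lower the open chip guard gently down onto its stop, without letting it slam, and after that slide the red guard lock fully home over the closed guard. Leave the sanding block and everything else on the bench where they are.

Things in the scene. Friction and masses are not known exactly. Their poses are not given: they have to be found in the camera images.
- lathe: Compact grey wood lathe, fixed. Origin: centre of its underside; x points to its back, the bed runs along y. In its frame (mm): bed x -50..50, y -190..190, top z 60; headstock x -45..45, y 90..190, top 150; tailstock x -38..38, y -185..-115, top 145; wooden workpiece of 36 diameter between them, axis x 0, z 105; black hand wheels at the ends, out to y 212 and -207, top 145
- shelf (a point): Centre of the top of the lathe's steel tool shelf, in front of the bed: 112 mm (lathe x) by 210 mm (lathe y), 60 mm above the bench
- guard_hinge (a point): Point on the guard's hinge line, in the middle of the guard's width: in the lathe's frame at x 50, y -10, z 155 mm. The hinge line runs along the lathe's y.
- guard (a joint): Angle of the chip guard (rad): 0 = closed, resting on its stop; grows as it swings up and back; at 1.57 its top panel stands upright. The hinge is stiff: the guard stays where it is left (about 0.4 N m to move it) and goes back to 2.0 at most.
- guard_edge (a point): Middle of the front edge of the guard's outer (upper) face, 120 mm from the hinge line. Guard: clear plastic with yellow edges, 170 mm wide; top panel 120 mm deep, 6 thick, inner face in the plane of the hinge line (outer face at z 161 mm when closed). Axes: z outward normal of the panel, -x from hinge to front edge
- guard_pull (a point): Middle of the outer end of the red pull (70 x 18 x 12 mm) on the outside of the guard's lip. The lip joins the panel's front edge at right angles and is 85 mm long; closed, it points down, with its end 10 mm above the tool shelf; the pull is 40 mm from the hinge plane
- lock (a joint): Travel of the guard lock (m): 0 = open, 0.05 = fully home at its end stop. It slides along the lathe's -y, from the headstock over the guard, against about 2 N.
- lock_top (a point): Centre of the top of the lock's red grip: a block 32 mm (lathe x) by 26 mm (lathe y) by 36 mm high on the headstock, its foot at z 153 mm, top at 189 mm. A flat steel tongue points from it towards the guard.
- gouge: Turning gouge, 190 mm long, 0.16 kg. Origin: underside, about at its balance point. Its x axis points to the blade's tip (at +90 mm); the square wooden handle runs from x -100 to 20, 26 mm wide and 24 mm high; the steel blade is 14 mm wide, 11..19 mm above the underside. At the start it lies on the tool shelf, blade towards the workpiece, under the guard's lip when that is closed.
- mat: Green cutting mat lying flat on the bench, fixed, 250 mm (x) x 120 mm (y) x 4 mm. Origin: centre of its underside.
- crate: Open plywood crate with square wood blanks, fixed, 200 x 120 mm, 80 mm high with the blanks. Origin: centre of its underside. It stands on the other side from the mat.
- sanding_block: Blue sanding block 50 (x) x 70 (y) x 25 mm, loose, on the tool shelf beside the gouge. Origin: centre of its underside. Leave it.
- glue: Yellow glue bottle, 60 mm diameter, 170 mm high, standing loose. Origin: underside. Leave it.
- wax: Orange wax tin, 76 mm diameter, 70 mm high, loose. Origin: underside. Leave it.
- bowl: Dark turned bowl, 110 mm diameter, 50 mm high, loose. Origin: underside. Leave it.
- mallet: Hammer, 200 mm long, lying loose on the bench in front of the lathe. Leave it.
- blank: Dark wood blank 160 x 50 x 45 mm, loose, lying in front of the lathe. Origin: centre of its underside. Leave it.
Not all that is in view belongs to the job. There is more than one size of the gouge; the one meant has the size given above.

How it is judged:
On the way, in this order (a step that is already met when the one before it is completed fails the run):
1. the gouge lies released on the green mat (x of gouge in the frame of mat between -0.11 and 0.11 m and y of gouge in the frame of mat between -0.055 and 0.055 m and height (world z) of gouge below 0.035 m and angle between gouge's own x axis and vertical between 1.4 and 1.74 rad and contact force between gouge and the fingers below 0.5 N and linear speed of gouge below 0.03 m/s), for 0.2 s.
2. the guard is down on its stop (value of joint guard below 0.04 rad), for 0.2 s.
3. the lock is slid fully home (value of joint lock above 0.045 m and value of joint guard below 0.04 rad), for 0.2 s.
At the end, for the whole second after the job is handed in: The gouge lies flat and at rest on the green mat (its origin over the mat), the guard rests on its stop (within 0.04 rad) and the lock is at its end stop (within 5 mm) (all of step 1 and all of step 3 and velocity of joint guard below 0.05 rad/s); the robot touches nothing.
It fails at once if the guard slams: it moves faster than 1.5 rad/s within 0.3 rad of its stop (value of joint guard below 0.3 rad and velocity of joint guard below -1.5 rad/s).
It fails at once if the gouge is dropped or thrown: faster than 0.7 m/s close above the bench (height (world z) of gouge below 0.055 m and linear speed of gouge above 0.7 m/s).
It fails at once if a bystander is moved more than 40 mm (distance of any of sanding_block, glue, wax, bowl, mallet, blank from where it was at the start of the episode above 0.04 m).
It also fails if it takes over 72 s, if anything falls off the work surface, if the arm or the gripper's body presses on something with over 40 N, if the wrist force passes 120 N, or if a joint passes its speed limit or range.

## Working session

There is one attempt and no reset: what is moved stays moved. The work goes in short steps, Python scripts to look and compute and a tool call to move; the robot and the scene stay as the last step left them, time stands still between calls to the robot, and variables do not carry over. Pictures are saved under pics/ and viewed, at most 10 in all, crops included, and the job is handed in when it is done.

Besides the shell and the picture viewer there is one more tool, called after "Emit:" in YAML: its name, and indented under it one key for each argument. arm_command: Moves the arm, as the interface text tells. Its arguments: {"type":"object","properties":{"rows":{"type":"array"},"claw":{"type":"number"},"squeeze":{"type":"number"}},"required":["rows"]}

```bash
ls; mkdir -p pics; python3 - <<'E'
from cell import telemetry, read_camera, camera_model
import cv2, numpy as np
s=telemetry.sense(); print(s)
for n in ("top","side"):
    cv2.imwrite(f"pics/{n}0.png",read_camera(n)); m=camera_model(n); print(n,m)
E
```

```text
pics
{'clock': 0.0, 'joint_pos': array([-1.31524191,  0.33387267,  0.03990602,  1.4662568 , -0.01339072,
        1.34329771, -0.05850368]), 'joint_vel': array([-1.97683092e-04, -4.93718907e-04,  3.46428697e-04, -7.29555536e-04,
       -4.41551893e-04,  3.10864390e-04, -8.18991756e-05]), 'effort': array([ 1.10619055e-05, -6.56367087e+01,  1.33534525e+00, -4.03783572e+01,
       -5.97690116e-02,  4.51611704e-02,  1.41940081e-04]), 'position': array([0.22567782, 0.60909199, 0.23269151]), 'tcp_rot': array([-3.14002920e+00,  1.24987666e-04,  2.78678928e+00]), 'force': array([-0.15563654, -0.62028826,  0.78074709]), 'moment': array([-0.00216922,  0.00619912,  0.02272082]), 'gripper_force': 0.0, 'gripper_width': 0.08679345457839188}
top {'K': array([[460.99316404,   0.        , 313.53384027],
       [  0.        , 460.99316404, 247.05703117],
       [  0.        ,   0.        ,   1.        ]]), 'R': array([[-0.02965906, -0.99905396, -0.03180433],
       [-0.98828254,  0.03407572, -0.1487833 ],
       [ 0.1497263 ,  0.02701889, -0.98835824]]), 't': array([0.03886198, 0.49025872, 1.16080224])}
side {'K': array([[470.4476229 ,   0.        , 322.04852745],
       [  0.        , 470.4476229 , 239.50546288],
       [  0.        ,   0.        ,   1.        ]]), 'R': array([[ 0.87399189, -0.48575622, -0.01338162],
       [-0.32848012, -0.57027303, -0.75292064],
       [ 0.3581047 ,  0.66244213, -0.65797526]]), 't': array([-0.43697272,  0.26089366,  0.93129574])}
```

View pics/top0.png

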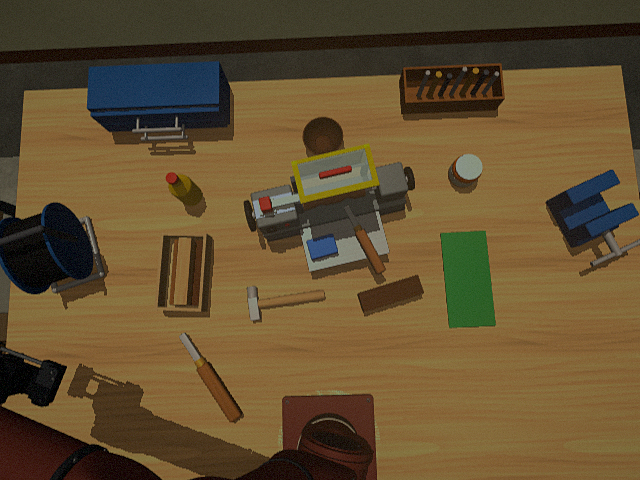

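View pics/side0.png

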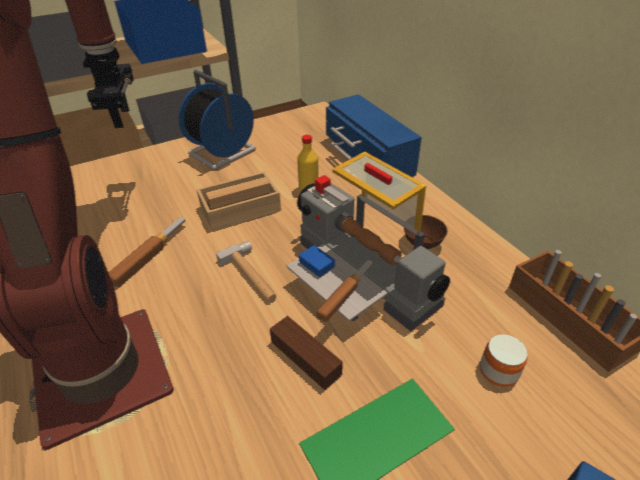

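Two objects could be the gouge in the top view. One lies on the tool shelf at about (366,240) with its blade toward the workpiece. The other, larger, lies on the bench at about (212,380), and the chisels in the rack at (450,85) can be ruled out. I choose the one on the shelf. The mat is at (468,279) and the guard is open (frame at 335,172). The lock's red grip is at (265,205), the sanding block at (322,247) and the blank at (390,294). A close crop comes next.

```bash
cat > h.py <<'E'
import numpy as np, cv2
from cell import telemetry, read_camera, camera_model
def proj(n,X,m=None):
    m=m or camera_model(n); c=np.atleast_2d(X)@m["R"].T+m["t"]; p=c@m["K"].T; return p[:,:2]/p[:,2:]
def onz(n,uv,z,m=None):
    m=m or camera_model(n); d=m["R"].T@np.linalg.inv(m["K"])@np.array([*uv,1.]); o=-m["R"].T@m["t"]
    return o+d*(z-o[2])/d[2]
def grid(img,x0,y0,w,h,k,path):
    c=cv2.resize(img[y0:y0+h,x0:x0+w],None,fx=k,fy=k,interpolation=cv2.INTER_CUBIC)
    c=cv2.convertScaleAbs(c,alpha=1.5)
    for u in range(-(-x0//20)*20,x0+w,20): cv2.putText(c,str(u),((u-x0)*k,8),0,.3,(255,255,255)); cv2.line(c,((u-x0)*k,10),((u-x0)*k,16),(255,255,255))
    for v in range(-(-y0//20)*20,y0+h,20): cv2.putText(c,str(v),(0,(v-y0)*k+3),0,.3,(255,255,255)); cv2.line(c,(20,(v-y0)*k),(26,(v-y0)*k),(255,255,255))
    cv2.imwrite(path,c)
E
python3 - <<'E'
from h import *
im=cv2.imread("pics/top0.png"); grid(im,238,130,190,150,4,"pics/top0c.png")
g=cv2.inRange(im,(0,80,0),(90,255,90)); hsv=cv2.cvtColor(im,cv2.COLOR_BGR2HSV)
g=cv2.inRange(hsv,(45,120,60),(75,255,255)); n,l,st,ce=cv2.connectedComponentsWithStats(g); i=1+np.argmax(st[1:,4]); print(st[i])
r=cv2.minAreaRect(np.argwhere(l==i)[:,::-1].astype(np.float32)); b=cv2.boxPoints(r)
P=np.array([onz("top",p,.004) for p in b]); print(P.round(4),P.mean(0),[np.linalg.norm(P[i]-P[i-1]) for i in range(4)])
E
```

```text
[ 441  231   55   97 4329]
[[ 0.5223 -0.314   0.004 ]
 [ 0.5293 -0.4363  0.004 ]
 [ 0.2776 -0.4372  0.004 ]
 [ 0.2704 -0.3187  0.004 ]] [ 0.3999075  -0.37657611  0.004     ] [np.float64(0.2519113818798231), np.float64(0.12250467702812338), np.float64(0.25163594962702707), np.float64(0.11875061779038416)]
```

View pics/top0c.png

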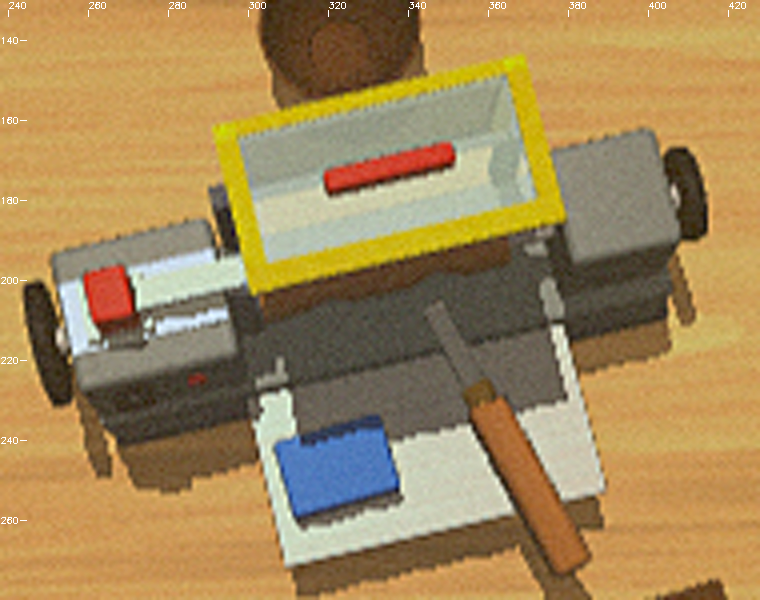

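The close crop confirms the choice: the gouge on the shelf has its blade tip at (347,206) and its handle end at (381,271). The sanding block is beside it, the lock grip is at (265,203), and the guard's lip rectangle spans (292,162) to (379,185), with the red pull facing up. Next I fit the poses.

```bash
cat > fit.py <<'E'
from h import *
from scipy.optimize import least_squares
m=camera_model("top")
def Rz(a): c,s=np.cos(a),np.sin(a); return np.array([[c,-s,0],[s,c,0],[0,0,1]])
def gp(q,x,y,z): return [50+x*np.cos(q)+z*np.sin(q),-10+y,155-x*np.sin(q)+z*np.cos(q)]
px=lambda c:np.array(c)/4+[238,130]
def model(p):
    x,y,a,q,sx,ly=p
    L=[[38,-115,145],[38,-185,145],[-38,-185,145],[-38,-115,145],[45,190,150],
       [sx,95,60],[sx,-115,60],
       gp(q,-120,85,6),gp(q,-120,-85,6),gp(q,-120,-85,-85),gp(q,-120,85,-85),[0,ly,189],[0,212,105],[0,-207,105]]
    return np.array(L)/1000@Rz(a).T+[x,y,0]
obs=px([[555,150],[655,130],[677,235],[572,263],[50,255],[286,567],[606,490],[215,128],[520,57],[565,220],[258,292],[109,291],[36,340],[696,192]])
f=lambda p:(proj("top",model(p),m)-obs).ravel()
E
python3 - <<'E'
from fit import *
r=least_squares(f,[.6,0,.2,1.5,-160,120],loss="soft_l1",x_scale=[.1,.1,.1,.1,10,10])
print(r.x.round(4)); print(r.fun.reshape(-1,2).round(1))
x,y,a,q,sx,ly=r.x
np.save("lathe.npy",r.x)
im=cv2.imread("pics/side0.png")
p=proj("side",model(r.x)); print(p.round(0).tolist())
for name,uv in (("tip",(435,303)),): print(name,onz("top",px(uv),.075))
for name,uv in (("hend",(572,565)),("hfront",(480,395))): print(name,onz("top",px(uv),.084))
W=lambda L:Rz(a)@(np.array(L)/1000)+[x,y,0]
print("lock",W([0,ly,189]),"hinge",W([50,-10,155]),"pull",W(gp(q,-120-18,0,-40)),"yaw",np.degrees(a))
inv=lambda P:Rz(a).T@(P-[x,y,0])*1000
print("gouge in lathe",inv(onz("top",px((435,303)),.075)),inv(onz("top",px((572,565)),.084)))
E
```

```text
[ 6.059000e-01 -2.540000e-02  1.977000e-01  1.521000e+00 -1.648911e+02
  1.556901e+02]
[[-3.2 -0.6]
 [ 0.  -2.2]
 [ 2.6  1.2]
 [ 0.4  0.9]
 [-0.9 -1.5]
 [-0.3 -0.2]
 [ 0.5  0.2]
 [-0.1  0.3]
 [ 1.  -0. ]
 [ 0.  -0.2]
 [-1.3  0. ]
 [ 0.   0. ]
 [ 0.8  1.2]
 [-0.3 -0.1]]
[[420.0, 243.0], [447.0, 260.0], [422.0, 278.0], [396.0, 260.0], [328.0, 179.0], [285.0, 264.0], [348.0, 319.0], [364.0, 152.0], [425.0, 186.0], [393.0, 206.0], [332.0, 169.0], [323.0, 178.0], [309.0, 197.0], [441.0, 289.0]]
tip [ 0.58887826 -0.06557503  0.075     ]
hend [ 0.41815336 -0.14267784  0.084     ]
hfront [ 0.52667162 -0.09084542  0.084     ]
lock [0.57532767 0.12727977 0.189     ] hinge [ 0.6568933  -0.02536442  0.155     ] pull [ 0.61099202 -0.03455784  0.29084018] yaw 11.325734871180558
gouge in lathe [-24.58737425 -36.07032844  75.        ] [-207.12962724  -78.1436029    84.        ]
```

```bash
cat >> h.py <<'E'
from scipy.spatial.transform import Rotation as Ro
def to(P,yaw=None):
    s=telemetry.sense(); R=Ro.from_euler("xyz",s["tcp_rot"]).as_matrix()
    d=R.T@(np.array(P)-s["position"])*1000
    print("t",round(s["clock"],2),"pos",s["position"].round(4),"rot",np.degrees(s["tcp_rot"]).round(1),"F",s["force"].round(1),"shift(tool) mm",d.round(1), "turn", None if yaw is None else round((np.degrees(s["tcp_rot"][2])-yaw+180)%360-180,1))
    return d
E
python3 - <<'E'
from fit import *
p=np.load("lathe.npy");x,y,a=p[:3]; inv=lambda P:(Rz(a).T@(P-[x,y,0])*1000).round(0)
print("block", [inv(onz("top",px(c),.085)) for c in ((398,490),(380,418),(275,440),(300,515))])
h=np.array([.4182,-.1427]); t=np.array([.5889,-.0656]); 
im=cv2.imread("pics/top0.png"); hs=cv2.cvtColor(im,cv2.COLOR_BGR2HSV)
k=cv2.inRange(hs,(5,120,60),(16,255,255)); k[:225]=0;k[275:]=0;k[:,:350]=0;k[:,388:]=0
n,l,st,ce=cv2.connectedComponentsWithStats(k); i=1+np.argmax(st[1:,4]); print(st[i],ce[i])
r=cv2.minAreaRect(np.argwhere(l==i)[:,::-1].astype(np.float32)); P=np.array([onz("top",q,.084) for q in cv2.boxPoints(r)])
print(P.round(4).tolist(),P.mean(0))
E
```

```text
block [array([-137.,   15.,   85.]), array([-90.,  16.,  85.]), array([-89.,  83.,  85.]), array([-139.,   78.,   85.])]
[356 229  32  46 500] [371.394 252.25 ]
[[0.5188, -0.0831, 0.084], [0.5354, -0.1209, 0.084], [0.4164, -0.1697, 0.084], [0.4002, -0.1325, 0.084]] [ 0.46771192 -0.12651961  0.084     ]
```

Emit:
arm_command:
  rows:
    - [[0,0,-20],10]
    - [[0,0,-20],10]
    - [[0,0,-20],10]
    - [[0,0,0],10]
    - [[0,0,0],10]
    - [[0,0,0],10]
    - [[0,0,0],10]
    - [[0,0,0],10]
    - [[0,0,0],10]
    - [[0,0,0],10]
    - [[0,0,0],10]
    - [[0,0,0],10]

```text
clock: 1.6
position: [0.2257, 0.6093, 0.293]
tcp_rot: [3.141, 0.001, 0.687]
force: [-0.4, 0.0, -0.3]
gripper_width: 0.0868
gripper_force: 0.0
```

```bash
python3 - <<'E'
from h import *
to([.42,.2,.29],24); to([.489,-.113,.2],24)
E
```

```text
t 1.6 pos [0.2257 0.6093 0.293 ] rot [180.    0.   39.3] F [-0.4  0.  -0.3] shift(tool) mm [-109.2  439.7    3.3] turn 15.3
t 1.6 pos [0.2257 0.6093 0.293 ] rot [180.    0.   39.3] F [-0.4  0.  -0.3] shift(tool) mm [-254.2  725.5   93.6] turn 15.3
```

Emit:
arm_command:
  rows:
    - [[-12,48,0],0]
    - [[-12,48,0],0]
    - [[-12,48,0],0]
    - [[-12,48,0],0]
    - [[-12,48,0],0]
    - [[-12,48,0],0]
    - [[-12,48,0],0]
    - [[-12,48,0],0]
    - [[-12,48,0],0]
    - [[-24,48,0],0]
    - [[-24,48,0],0]
    - [[-24,48,0],0]

```text
clock: 3.1
position: [0.4549, 0.0494, 0.2934]
tcp_rot: [-3.141, -0.0, 0.692]
force: [1.0, 0.0, 0.6]
gripper_width: 0.0869
gripper_force: 0.0
```

```bash
python3 - <<'E'
from h import *
to([.489,-.113,.2],24)
E
```

```text
t 3.1 pos [0.4549 0.0494 0.2934] rot [-180.    -0.    39.7] F [1.  0.  0.6] shift(tool) mm [-77.4 146.8  93.3] turn 15.7
```

Emit:
arm_command:
  rows:
    - [[-20,36,15],0]
    - [[-20,37,15],0]
    - [[-20,37,15],0]
    - [[-17,37,15],0]
    - [[0,0,15],8]
    - [[0,0,18],7.7]
    - [[0,0,0],0]
  claw: 0.85

```text
clock: 3.98
position: [0.4885, -0.1111, 0.1996]
tcp_rot: [-3.141, 0.003, 0.419]
force: [-0.8, -0.9, -0.6]
gripper_width: 0.0744
gripper_force: 0.0
```

```bash
python3 - <<'E'
from h import *
to([.489,-.113,.2],24)
m=camera_model("wrist"); im=read_camera("wrist"); cv2.imwrite("pics/w1.png",im)
a=np.radians(24);d=np.array([np.cos(a),np.sin(a)]);o=np.array([.5075,-.105])
pts=[[*(o+d*s),z] for s,z in((-.1,.084),(.02,.084),(.09,.075))]; print(proj("wrist",pts,m).round(0))
E
```

```text
t 3.98 pos [ 0.4885 -0.1111  0.1996] rot [-180.     0.2   24. ] F [-0.8 -0.9 -0.6] shift(tool) mm [-0.3  1.9 -0.4] turn -0.0
[[328. 327.]
 [329. 182.]
 [329.  82.]]
```

View pics/w1.png

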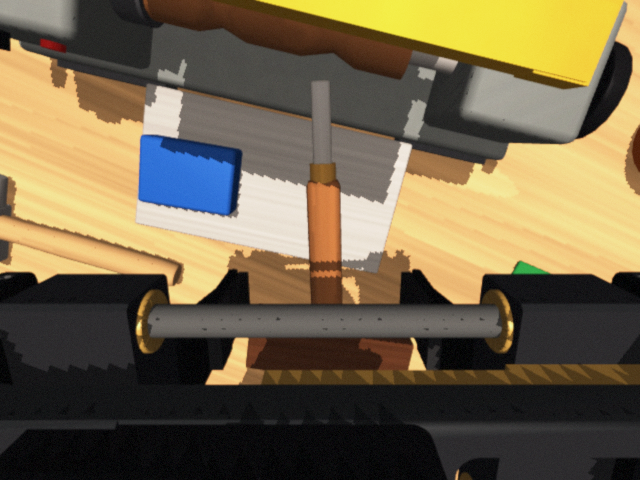

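The wrist view shows the gouge handle (324,182–300) centred between the fingers (240 and 408), with its front at (323,182) against a prediction of (329,182). That puts it within 4 mm, so I descend.

Emit:
arm_command:
  rows:
    - [[-1,-2,20],-1]
    - [[0,0,20],0]
    - [[0,0,20],0]
    - [[0,0,20],0]
    - [[0,0,20],0]
    - [[0,0,12],0]
    - [[0,0,8],0]
    - [[0,0,5],0]
    - [[0,0,0],0]

```text
clock: 5.15
position: [0.4879, -0.1097, 0.0757]
tcp_rot: [3.142, -0.0, 0.436]
force: [-0.4, -0.5, 0.3]
gripper_width: 0.0739
gripper_force: 0.0
```

Emit:
arm_command:
  rows:
    - [[0,0,0],0]
    - [[0,0,0],0]
    - [[0,0,0],0]
    - [[0,0,0],0]
    - [[0,0,0],0]
    - [[0,0,0],0]
  claw: 0.1
  squeeze: 30

```text
clock: 5.9
position: [0.4878, -0.1097, 0.0756]
tcp_rot: [3.142, -0.0, 0.436]
force: [0.1, 0.2, -0.7]
gripper_width: 0.0258
gripper_force: 30.0
```

Emit:
arm_command:
  rows:
    - [[0,0,-10],0]
    - [[0,0,-20],0]
    - [[0,0,-30],0]
    - [[0,0,-30],0]
    - [[-30,28,0],0]
    - [[-36,34,0],0]
    - [[-36,34,0],0]
    - [[-36,34,0],0]
    - [[-36,34,0],0]
    - [[-36,33,0],0]
    - [[0,0,0],10]
    - [[0,0,0],10]

```text
clock: 7.4
position: [0.3794, -0.3781, 0.1661]
tcp_rot: [3.142, -0.0, 0.078]
force: [0.1, -0.4, -1.6]
gripper_width: 0.0255
gripper_force: 30.0
```

```bash
python3 - <<'E'
from h import *
to([.38,-.377,.018],3)
E
```

```text
t 7.4 pos [ 0.3794 -0.3781  0.1661] rot [180.   -0.    4.5] F [ 0.1 -0.4 -1.6] shift(tool) mm [  0.6  -1.1 148.1] turn 1.5
```

Emit:
arm_command:
  rows:
    - [[0,0,20],0]
    - [[0,0,30],0]
    - [[0,0,30],0]
    - [[0,0,25],0]
    - [[0,0,15],0]
    - [[0,0,10],0]
    - [[0,0,5],0]
    - [[0,0,3],0]
    - [[0,0,3],0]
    - [[0,0,0],0]

```text
clock: 8.65
position: [0.3807, -0.3769, 0.0247]
tcp_rot: [3.142, -0.0, 0.087]
force: [0.2, -0.4, -1.1]
gripper_width: 0.0258
gripper_force: 30.0
```

Emit:
arm_command:
  rows:
    - [[0,0,2],0]
    - [[0,0,2],0]
    - [[0,0,0],0]

```text
clock: 9.02
position: [0.3805, -0.3768, 0.0204]
tcp_rot: [-3.142, 0.0, 0.087]
force: [-1.1, -0.5, -1.0]
gripper_width: 0.0259
gripper_force: 30.0
```

Emit:
arm_command:
  rows:
    - [[0,0,1],0]
    - [[0,0,1],0]
    - [[0,0,0],0]

```text
clock: 9.4
position: [0.3806, -0.377, 0.0195]
tcp_rot: [-3.141, -0.001, 0.087]
force: [-3.7, 6.0, 16.9]
gripper_width: 0.0259
gripper_force: 30.0
```

Contact with the mat (17 N). I back off 1 mm and release slowly.

Emit:
arm_command:
  rows:
    - [[0,0,-1],0]
    - [[0,0,0],0]
    - [[0,0,0],0]
    - [[0,0,0],0]
    - [[0,0,0],0]
    - [[0,0,0],0]
  claw: 0.6

```text
clock: 10.15
position: [0.3806, -0.3769, 0.0196]
tcp_rot: [3.141, 0.0, 0.087]
force: [-0.5, -1.3, -0.9]
gripper_width: 0.0523
gripper_force: 0.0
```

Emit:
arm_command:
  rows:
    - [[0,0,0],0]
    - [[0,0,-20],0]
    - [[0,0,-40],0]
    - [[0,0,-50],0]
    - [[0,0,-60],0]
    - [[0,0,-60],0]
    - [[0,0,-60],0]
    - [[0,0,-50],0]
    - [[0,0,0],0]

```text
clock: 11.28
position: [0.3807, -0.3787, 0.3637]
tcp_rot: [3.139, -0.005, 0.085]
force: [-0.1, 0.6, -0.0]
gripper_width: 0.0522
gripper_force: 0.0
```

```bash
python3 - <<'E'
from h import *
p=np.load("lathe.npy");a=p[2]
to([.7,-.02,.35],np.degrees(a))
im=read_camera("top"); cv2.imwrite("pics/t2.png",im); grid(im,280,120,230,180,3,"pics/t2c.png")
E
```

```text
t 11.28 pos [ 0.3807 -0.3787  0.3637] rot [179.9  -0.3   4.9] F [-0.1  0.6 -0. ] shift(tool) mm [ 348.7 -330.2   14.7] turn -6.4
```

View pics/t2c.png

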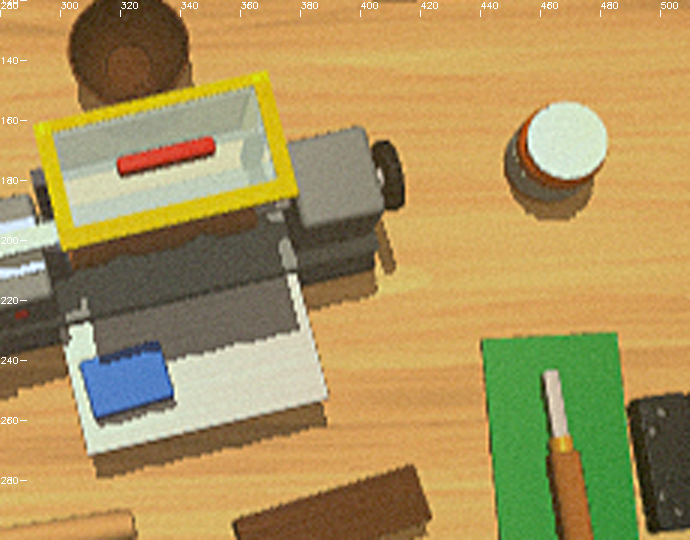

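The gouge lies on the mat with its tip at (462,245) and its handle running to (475,298). The fingers are clear of it, the sanding block and blank are unmoved, and the guard is still open. Next I go behind the guard's panel.

```bash
cat >> h.py <<'E'
_p=np.load("lathe.npy")
def W(L): a=_p[2];c,s=np.cos(a),np.sin(a);return np.array([[c,-s,0],[s,c,0],[0,0,1]])@(np.array(L)/1000)+[_p[0],_p[1],0]
def lat():
    s=telemetry.sense();a=_p[2];c,s_=np.cos(a),np.sin(a);print("lathe frame TCP",(np.array([[c,s_,0],[-s_,c,0],[0,0,1]])@(s["position"]-[_p[0],_p[1],0])*1000).round(1))
E
python3 - <<'E'
from h import *
print(W([90,-10,0])); to(W([90,-10,360]),11.3)
E
```

```text
[ 0.69611436 -0.01750896  0.        ]
t 11.32 pos [ 0.3803 -0.3779  0.3615] rot [180.   -0.2   4.9] F [ 0.9 -0.5  0. ] shift(tool) mm [ 345.5 -332.     2.3] turn -6.4
```

Emit:
arm_command:
  rows:
    - [[0,0,-10],-6.4]
    - [[28,-38,0],0]
    - [[28,-38,0],0]
    - [[28,-38,0],0]
    - [[28,-38,0],0]
    - [[28,-38,0],0]
    - [[28,-38,0],0]
    - [[28,-38,0],0]
    - [[28,-38,0],0]
    - [[28,-38,0],0]
    - [[28,-26,0],0]
    - [[20,0,0],0]
  claw: 0

```text
clock: 12.82
position: [0.6023, 0.0461, 0.3681]
tcp_rot: [3.141, 0.003, 0.202]
force: [0.0, 0.0, 0.8]
gripper_width: 0.0
gripper_force: 0.0
```

```bash
python3 - <<'E'
from h import *
to(W([90,-10,256]),11.3); lat()
im=read_camera("side"); cv2.imwrite("pics/s3.png",im)
E
```

```text
t 12.82 pos [0.6023 0.0461 0.3681] rot [180.    0.2  11.6] F [0.  0.  0.8] shift(tool) mm [ 79.5  81.2 111.8] turn 0.3
lathe frame TCP [ 10.5  70.8 368.1]
```

View pics/s3.png

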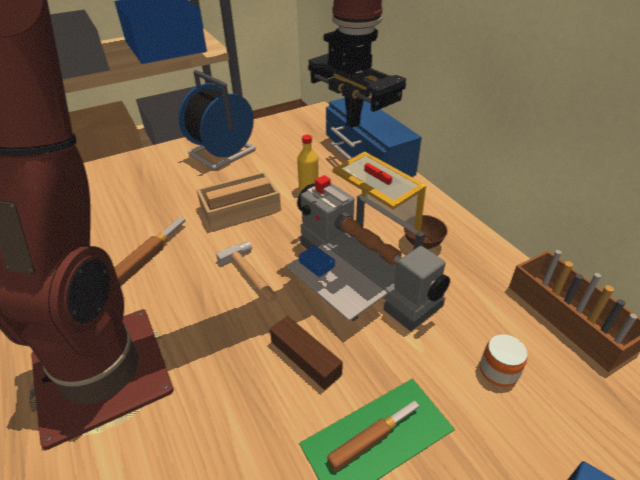

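The side view shows the gouge flat on the mat (375,437). The closed fingers (352,125) are high over the open guard, which is undisturbed. I move behind the panel and then down.

Emit:
arm_command:
  rows:
    - [[20,20,0],0]
    - [[30,30,0],0]
    - [[30,31,0],0]
    - [[0,0,20],0]
    - [[0,0,30],0]
    - [[0,0,30],0]
    - [[0,0,22],0]
    - [[0,0,10],0]
    - [[0,0,0],0]

```text
clock: 14.0
position: [0.696, -0.0209, 0.2573]
tcp_rot: [3.141, 0.001, 0.198]
force: [-0.9, -0.4, -0.7]
gripper_width: 0.0007
gripper_force: 0.0
```

```bash
python3 - <<'E'
from h import *
to(W([90,-10,256]),11.3); lat()
for q in np.linspace(1.5,0,11): print(round(q,2),(50-100*np.cos(q)+6*np.sin(q)).round(0),(155+100*np.sin(q)+6*np.cos(q)).round(0))
E
```

```text
t 14.0 pos [ 0.696  -0.0209  0.2573] rot [1.80e+02 1.00e-01 1.13e+01] F [-0.9 -0.4 -0.7] shift(tool) mm [ 0.8 -3.3  1.3] turn 0.0
lathe frame TCP [ 89.2 -13.3 257.3]
1.5 49.0 255.0
1.35 34.0 254.0
1.2 19.0 250.0
1.05 5.0 245.0
0.9 -7.0 237.0
0.75 -19.0 228.0
0.6 -29.0 216.0
0.45 -37.0 204.0
0.3 -44.0 190.0
0.15 -48.0 176.0
0.0 -50.0 161.0
```

Emit:
arm_command:
  rows:
    - [[-12,0,0],0]
    - [[-10,0,0],0]
    - [[-9,0,0],0]
    - [[-8,0,0],0]
    - [[-8,0,0],0]
    - [[-8,0,0],0]
    - [[-7,0,0],0]
    - [[-7,0,0],0]
    - [[0,0,0],0]

```text
clock: 15.12
position: [0.6281, -0.0343, 0.2577]
tcp_rot: [-3.141, 0.001, 0.198]
force: [-1.3, 0.1, -0.1]
gripper_width: 0.0005
gripper_force: 0.1
```

```bash
python3 - <<'E'
from h import *
to(W([20,-10,256]),11.3); lat()
E
```

```text
t 15.12 pos [ 0.6281 -0.0343  0.2577] rot [-180.     0.    11.4] F [-1.3  0.1 -0.1] shift(tool) mm [-0.  -3.1  1.7] turn 0.1
lathe frame TCP [ 20.  -13.1 257.7]
```

Emit:
arm_command:
  rows:
    - [[-6,0,3],0]
    - [[-6,0,3],0]
    - [[-5,0,3],0]
    - [[-5,0,4],0]
    - [[-4,0,3],0]
    - [[-4,0,3],0]
    - [[-4,0,5],0]
    - [[-5,0,6],0]
    - [[-4,0,6],0]
    - [[-4,0,6],0]
    - [[0,0,0],0]

```text
clock: 16.5
position: [0.5821, -0.0435, 0.2149]
tcp_rot: [-3.141, 0.001, 0.198]
force: [0.2, -0.2, 0.1]
gripper_width: 0.0002
gripper_force: 0.0
```

```bash
python3 - <<'E'
from h import *
to(W([-40,-10,172]),11.3); lat()
im=read_camera("side"); cv2.imwrite("pics/s4.png",im); grid(im,270,40,200,150,4,"pics/s4c.png")
E
```

```text
t 16.5 pos [ 0.5821 -0.0435  0.2149] rot [-1.80e+02  1.00e-01  1.14e+01] F [ 0.2 -0.2  0.1] shift(tool) mm [-13.1  -3.1  42.9] turn 0.1
lathe frame TCP [-26.9 -13.1 214.9]
```

View pics/s4c.png

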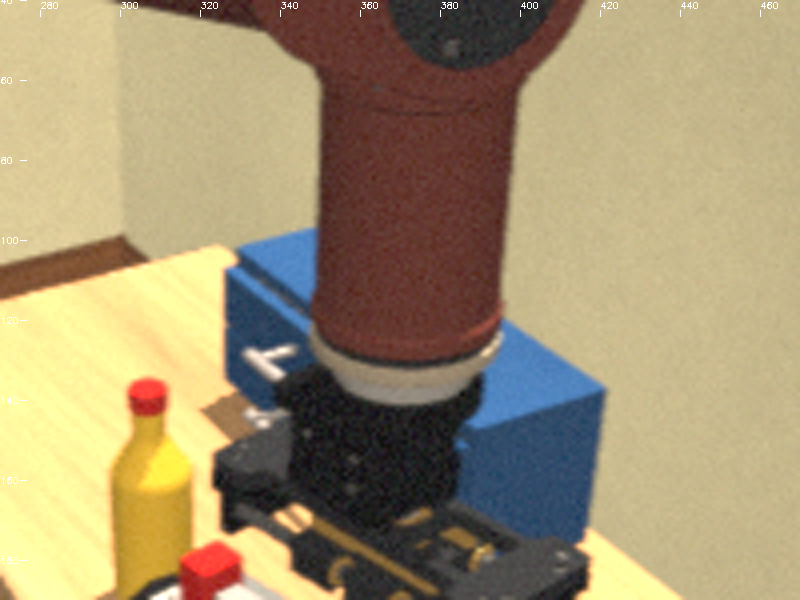

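That crop is too high: it shows the gripper at (370,175) but not the guard. I re-crop lower in the same picture.

```bash
python3 - <<'E'
from h import *
grid(cv2.imread("pics/s4.png"),280,155,190,140,4,"pics/s4d.png")
E
```

```text
(no output)
```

View pics/s4d.png

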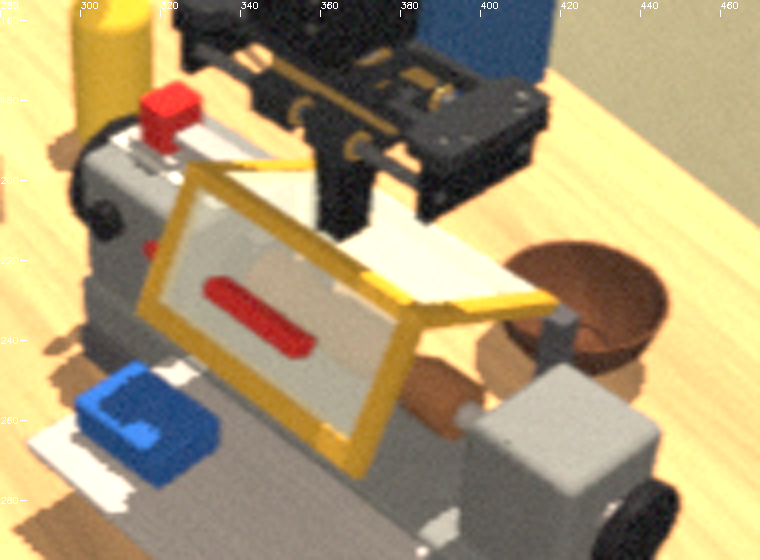

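The guard is about half closed (roughly 0.45 rad). The fingertips press on the outer face of the panel near the front edge (345,213), and the lip with the red pull is at (345,237). I continue slowly.

Emit:
arm_command:
  rows:
    - [[-3,0,5],0]
    - [[-2,0,5],0]
    - [[-2,0,4],0]
    - [[-2,0,5],0]
    - [[-1,0,5],0]
    - [[-1,0,4],0]
    - [[-1,0,4],0]
    - [[-1,0,3],0]
    - [[0,0,3],0]
    - [[0,0,2],0]
    - [[0,0,0],0]

```text
clock: 17.92
position: [0.5699, -0.0461, 0.1753]
tcp_rot: [3.142, 0.0, 0.198]
force: [0.4, 0.2, -0.1]
gripper_width: 0.0007
gripper_force: 0.0
```

```bash
python3 - <<'E'
from h import *
to(W([-40,-10,172]),11.3); lat()
E
```

```text
t 17.93 pos [ 0.5699 -0.0461  0.1753] rot [180.    0.   11.4] F [ 0.4  0.2 -0.1] shift(tool) mm [-0.6 -3.3  3.3] turn 0.1
lathe frame TCP [-39.4 -13.3 175.3]
```

Emit:
arm_command:
  rows:
    - [[0,0,2],0]
    - [[0,0,1.5],0]
    - [[0,0,0],0]

```text
clock: 18.3
position: [0.57, -0.0461, 0.1725]
tcp_rot: [-3.141, 0.0, 0.198]
force: [-3.5, -0.2, 7.1]
gripper_width: 0.0005
gripper_force: 3.6
```

Emit:
arm_command:
  rows:
    - [[0,0,1],0]
    - [[0,0,0],0]
    - [[0,0,0],0]

```text
clock: 18.68
position: [0.5701, -0.0461, 0.1724]
tcp_rot: [-3.141, -0.0, 0.198]
force: [-8.0, 0.9, 17.1]
gripper_width: 0.0003
gripper_force: 8.5
```

The guard is on its stop: the force rises with no further motion, and the tips are at z 161. I lift off and move beyond the lock grip.

Emit:
arm_command:
  rows:
    - [[0,0,-10],0]
    - [[0,0,-30],0]
    - [[0,0,-40],0]
    - [[8,-40,0],0]
    - [[8,-44,0],0]
    - [[8,-44,0],0]
    - [[8,-44,0],0]
    - [[8,-43,0],0]
    - [[0,0,0],0]

```text
clock: 19.8
position: [0.5662, 0.1775, 0.2506]
tcp_rot: [-3.141, 0.0, 0.205]
force: [-0.2, 0.5, 0.7]
gripper_width: 0.0003
gripper_force: 0.0
```

```bash
python3 - <<'E'
from h import *
to(W([0,203,176]),11.3); lat()
im=read_camera("side"); cv2.imwrite("pics/s5.png",im); grid(im,270,110,200,150,4,"pics/s5c.png")
hs=cv2.cvtColor(im,cv2.COLOR_BGR2HSV)
print(proj("side",[W([-70,-95,161]),W([-70,75,161]),W([-70,75,70]),W([-70,-95,70]),W([0,155.7,189])]).round(0).tolist())
E
```

```text
t 19.8 pos [0.5662 0.1775 0.2506] rot [-180.     0.    11.8] F [-0.2  0.5  0.7] shift(tool) mm [-0.9  3.7 74.6] turn 0.5
lathe frame TCP [  0.9 206.7 250.6]
[[378.0, 256.0], [322.0, 216.0], [323.0, 247.0], [375.0, 287.0], [323.0, 178.0]]
```

View pics/s5c.png

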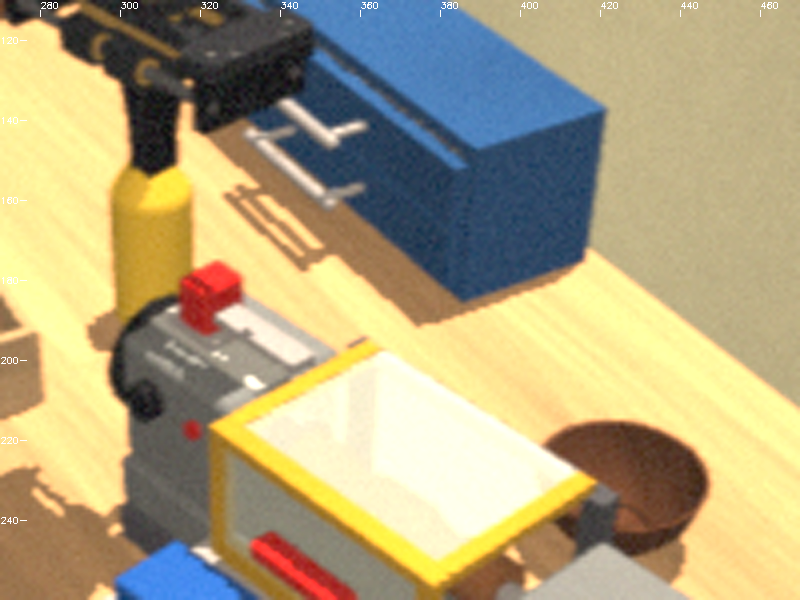

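The guard is fully closed: its front corners at (322,216) and (378,256) match the prediction. The lock grip is at (322,180) and the fingers hang beyond it at (307,150). I descend and push along -y.

Emit:
arm_command:
  rows:
    - [[0,0,25],0]
    - [[0,0,25],0]
    - [[0,0,15],0]
    - [[0,0,9],0]
    - [[0,6,0],0]
    - [[0,6,0],0]
    - [[0,6,0],0]
    - [[0,6,0],0]
    - [[0,6,0],0]
    - [[0,6,0],0]
    - [[0,0,0],0]

```text
clock: 21.22
position: [0.5742, 0.1365, 0.1772]
tcp_rot: [3.141, -0.0, 0.198]
force: [-0.1, 0.7, -0.4]
gripper_width: 0.0005
gripper_force: 0.0
```

```bash
python3 - <<'E'
from h import *
to(W([0,120.7,176]),11.3); lat()
E
```

```text
t 21.23 pos [0.5742 0.1365 0.1772] rot [180.   -0.   11.3] F [-0.1  0.7 -0.4] shift(tool) mm [-0.7 44.3  1.2] turn 0.0
lathe frame TCP [  0.7 165.  177.2]
```

Emit:
arm_command:
  rows:
    - [[0,5,0],0]
    - [[0,5,0],0]
    - [[0,5,0],0]
    - [[0,5,0],0]
    - [[0,5,0],0]
    - [[0,3,0],0]
    - [[0,0,0],0]

```text
clock: 22.1
position: [0.5795, 0.1103, 0.177]
tcp_rot: [-3.141, 0.0, 0.199]
force: [-0.2, 3.8, 1.3]
gripper_width: 0.0004
gripper_force: 2.0
```

Emit:
arm_command:
  rows:
    - [[0,2,0],0]
    - [[0,1,0],0]
    - [[0,0,0],0]

```text
clock: 22.48
position: [0.5796, 0.1099, 0.177]
tcp_rot: [-3.138, 0.0, 0.201]
force: [-1.5, 10.5, 3.0]
gripper_width: 0.0003
gripper_force: 5.7
```

Emit:
arm_command:
  rows:
    - [[0,1.5,0],0]
    - [[0,1.5,0],0]
    - [[0,0,0],0]

```text
clock: 22.85
position: [0.5796, 0.1097, 0.177]
tcp_rot: [-3.135, 0.001, 0.204]
force: [-5.3, 17.9, 3.8]
gripper_width: 0.0005
gripper_force: 9.6
```

The lock is against a hard stop. I back off, lift and verify.

Emit:
arm_command:
  rows:
    - [[0,-5,0],0]
    - [[0,-12,0],0]
    - [[0,-15,0],0]
    - [[0,0,-20],0]
    - [[0,0,-40],0]
    - [[0,0,-50],0]
    - [[0,-50,0],0]
    - [[0,-50,0],0]
    - [[-10,-50,0],0]
    - [[-10,-40,0],0]
    - [[0,0,0],0]
    - [[0,0,0],0]

```text
clock: 24.35
position: [0.5181, 0.3166, 0.2881]
tcp_rot: [3.141, -0.001, 0.197]
force: [0.9, -0.2, -0.1]
gripper_width: 0.0005
gripper_force: 0.0
```

```bash
python3 - <<'E'
from h import *
lat()
a=cv2.imread("pics/top0.png"); b=read_camera("top"); cv2.imwrite("pics/t6.png",b)
def red(im):
    h=cv2.cvtColor(im,cv2.COLOR_BGR2HSV); k=(cv2.inRange(h,(0,170,90),(6,255,255))|cv2.inRange(h,(174,170,90),(180,255,255))); k[:150]=0;k[260:]=0;k[:,:240]=0;k[:,420:]=0
    n,l,st,ce=cv2.connectedComponentsWithStats(k); return [(s.tolist(),c.round(1).tolist()) for s,c in zip(st[1:],ce[1:]) if s[4]>15]
print(red(a),red(b)); print(proj("top",[W([0,y,189]) for y in (155.7,105.7)]).round(1))
c=cv2.resize(b[120:330,230:510],None,fx=2.8,fy=2.8); cv2.imwrite("pics/t6c.png",c)
E
```

```text
lathe frame TCP [-19.  352.5 288.1]
[([319, 166, 33, 11, 156], [335.2, 171.1]), ([259, 197, 12, 13, 131], [264.6, 203.0])] [([276, 192, 13, 15, 137], [282.2, 199.1]), ([329, 219, 28, 13, 92], [342.9, 226.2]), ([334, 222, 13, 5, 24], [340.0, 223.6])]
[[265.3 202.8]
 [286.4 197.9]]
```

View pics/t6c.png

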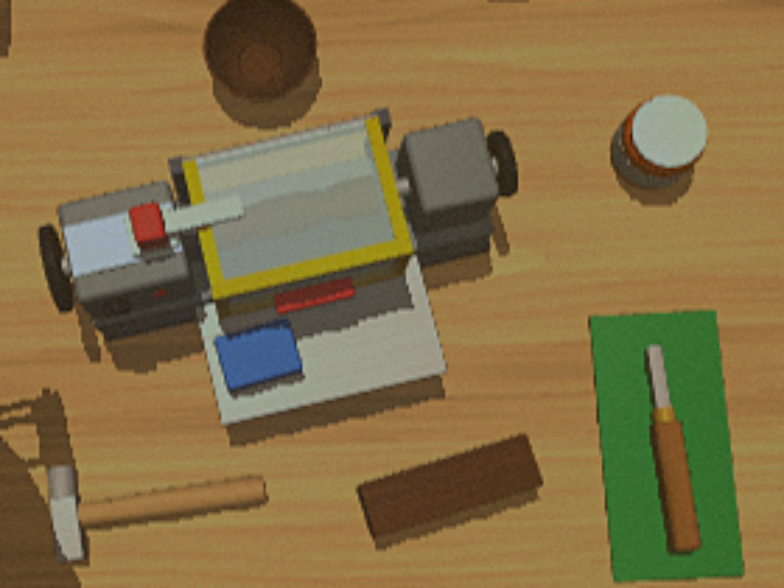

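The gouge, guard and bystanders look right. However, the lock grip moved only from (264.6,203) to (282.2,199), about 42 mm of the 50 mm, so I measure it with a second camera.

```bash
python3 - <<'E'
from h import *
a=cv2.imread("pics/side0.png"); b=read_camera("side"); cv2.imwrite("pics/s7.png",b); t0=cv2.imread("pics/top0.png"); t1=cv2.imread("pics/t6.png")
from scipy.optimize import minimize_scalar
def red(im,box):
    u,v,w,h=box; h_=cv2.cvtColor(im,cv2.COLOR_BGR2HSV)[v:v+h,u:u+w]; k=cv2.inRange(h_,(0,150,70),(6,255,255))|cv2.inRange(h_,(174,150,70),(180,255,255))
    n,l,st,ce=cv2.connectedComponentsWithStats(k); i=1+np.argmax(st[1:,4]); return st[i].tolist(),ce[i]+[u,v]
for n,i0,i1,box in (("side",a,b,(300,165,60,45)),("top",t0,t1,(245,180,60,40))):
    s0,c0=red(i0,box); s1,c1=red(i1,box); 
    ys=np.arange(80,180,.2); 
    # whole block body: average of projected corners of all visible = use centre at z 175
    P=proj(n,[W([0,y,175]) for y in ys]); y0=ys[np.argmin(((P-c0)**2).sum(1))];y1=ys[np.argmin(((P-c1)**2).sum(1))]
    print(n,s0,c0.round(1),s1,c1.round(1),"y0,y1,travel",y0.round(1),y1.round(1),(y0-y1).round(1))
E
```

```text
side [15, 10, 15, 18, 180] [321.6 183.1] [27, 18, 15, 18, 185] [333.5 190.7] y0,y1,travel 158.8 116.8 42.0
top [14, 16, 12, 15, 136] [264.6 203.2] [31, 12, 13, 15, 140] [282.2 199.1] y0,y1,travel 158.4 116.2 42.2
```

Both cameras agree on 42 mm of travel to a hard stop. Either the lock started partly out or something blocked it. I'll grasp the grip itself (tool turned 90°) and measure its travel against the stops.

```bash
python3 - <<'E'
from h import *
print(telemetry.sense()["joint_pos"].round(2)); to(W([0,117,250]),101.3); to(W([0,117,250]),-78.7)
E
```

```text
[-1.28  0.28  0.82  1.53 -0.2   1.43 -1.82]
t 24.45 pos [0.5183 0.3159 0.2878] rot [ 1.80e+02 -1.00e-01  1.12e+01] F [0.4 0.2 0.3] shift(tool) mm [ 19.2 234.8  37.9] turn -90.1
t 24.45 pos [0.5183 0.3159 0.2878] rot [ 1.80e+02 -1.00e-01  1.12e+01] F [0.4 0.2 0.3] shift(tool) mm [ 19.2 234.8  37.9] turn 89.9
```

Emit:
arm_command:
  rows:
    - [[3,40,0],0]
    - [[3,40,0],0]
    - [[3,40,0],0]
    - [[3,40,0],0]
    - [[3,40,0],0]
    - [[4,35,0],0]
    - [[0,0,0],-10]
    - [[0,0,0],-10]
    - [[0,0,0],-10]
    - [[0,0,0],-10]
    - [[0,0,0],-10]
    - [[0,0,0],-10]
  claw: 0.9

```text
clock: 25.95
position: [0.5824, 0.0892, 0.2875]
tcp_rot: [3.141, -0.0, 1.249]
force: [-0.1, -0.2, -0.6]
gripper_width: 0.0782
gripper_force: 0.0
```

Emit:
arm_command:
  rows:
    - [[0,0,0],-10]
    - [[0,0,0],-10]
    - [[0,0,0],-10]
    - [[0,0,0],0]

```text
clock: 26.45
position: [0.5825, 0.0894, 0.2874]
tcp_rot: [3.141, 0.0, 1.766]
force: [-0.4, -0.4, -0.0]
gripper_width: 0.0785
gripper_force: 0.0
```

```bash
python3 - <<'E'
from h import *
to(W([0,116,178]),101.3); lat()
E
```

```text
t 26.45 pos [0.5825 0.0894 0.2874] rot [180.    0.  101.2] F [-0.4 -0.4 -0. ] shift(tool) mm [ -1.2   0.4 109.4] turn -0.1
lathe frame TCP [ -0.4 117.2 287.4]
```

Emit:
arm_command:
  rows:
    - [[0,0,30],0]
    - [[0,0,30],0]
    - [[0,0,25],0]
    - [[0,0,14],0]
    - [[-1,0,8],0]
    - [[0,0,0],0]

```text
clock: 27.2
position: [0.5826, 0.0898, 0.1802]
tcp_rot: [-3.142, 0.0, 1.768]
force: [0.6, -0.2, -0.3]
gripper_width: 0.0787
gripper_force: 0.0
```

Emit:
arm_command:
  rows:
    - [[0,0,0],0]
    - [[0,0,0],0]
    - [[0,0,0],0]
    - [[0,0,0],0]
    - [[0,0,0],0]
    - [[0,0,0],0]
  claw: 0
  squeeze: 25

```text
clock: 27.95
position: [0.5837, 0.0903, 0.1803]
tcp_rot: [3.139, 0.0, 1.769]
force: [6.6, 0.4, -3.8]
gripper_width: 0.0318
gripper_force: 25.0
```

Emit:
arm_command:
  rows:
    - [[-2,0,0],0]
    - [[-2,0,0],0]
    - [[-2,0,0],0]
    - [[0,0,0],0]

```text
clock: 28.45
position: [0.5838, 0.09, 0.1803]
tcp_rot: [3.14, -0.006, 1.774]
force: [2.4, 15.0, -0.5]
gripper_width: 0.032
gripper_force: 25.0
```

```bash
python3 - <<'E'
from h import *
lat(); print(telemetry.sense()["force"].round(1))
E
```

```text
lathe frame TCP [  1.  117.5 180.3]
[ 2.4 15.  -0.5]
```

Emit:
arm_command:
  rows:
    - [[6,0,0],0]
    - [[6,0,0],0]
    - [[6,0,0],0]
    - [[6,0,0],0]
    - [[6,0,0],0]
    - [[6,0,0],0]
    - [[6,0,0],0]
    - [[4,0,0],0]
    - [[2,0,0],0]
    - [[0,0,0],0]

```text
clock: 29.7
position: [0.5754, 0.1313, 0.1803]
tcp_rot: [3.139, 0.001, 1.769]
force: [6.1, 0.3, -2.4]
gripper_width: 0.0317
gripper_force: 25.0
```

Emit:
arm_command:
  rows:
    - [[2,0,0],0]
    - [[2,0,0],0]
    - [[0,0,0],0]

```text
clock: 30.08
position: [0.5746, 0.1351, 0.1803]
tcp_rot: [3.139, 0.001, 1.769]
force: [6.1, 0.3, -3.1]
gripper_width: 0.0317
gripper_force: 25.0
```

```bash
python3 - <<'E'
from h import *
lat(); print(telemetry.sense()["force"].round(1))
E
```

```text
lathe frame TCP [  0.8 163.5 180.3]
[ 6.1  0.3 -3.1]
```

Emit:
arm_command:
  rows:
    - [[2,0,0],0]
    - [[2,0,0],0]
    - [[2,0,0],0]
    - [[0,0,0],0]

```text
clock: 30.58
position: [0.5737, 0.1395, 0.1802]
tcp_rot: [3.139, 0.002, 1.768]
force: [7.4, -3.9, -2.9]
gripper_width: 0.0318
gripper_force: 25.0
```

```bash
python3 - <<'E'
from h import *
lat(); print(telemetry.sense()["force"].round(1))
E
```

```text
lathe frame TCP [  0.8 168.  180.2]
[ 7.4 -3.9 -2.9]
```

The lock stops at y 168.0 when open and at 117.5 when pushed in, which is 50 mm in total. So the earlier stop was fully home, and the lock had simply started about 8 mm in. I slide it back home.

Emit:
arm_command:
  rows:
    - [[-5,0,0],0]
    - [[-6,0,0],0]
    - [[-6,0,0],0]
    - [[-6,0,0],0]
    - [[-6,0,0],0]
    - [[-6,0,0],0]
    - [[-6,0,0],0]
    - [[-6,0,0],0]
    - [[-4,0,0],0]
    - [[-3,0,0],0]
    - [[0,0,0],0]

```text
clock: 31.95
position: [0.5837, 0.0902, 0.1802]
tcp_rot: [3.139, -0.002, 1.771]
force: [4.8, 5.2, -2.4]
gripper_width: 0.0321
gripper_force: 25.0
```

```bash
python3 - <<'E'
from h import *
lat(); print(telemetry.sense()["force"].round(1))
E
```

```text
lathe frame TCP [  1.  117.7 180.2]
[ 4.8  5.2 -2.4]
```

It is home at 117.7 with the force rising. I push a little more, release and lift away.

Emit:
arm_command:
  rows:
    - [[-2,0,0],0]
    - [[0,0,0],0]

```text
clock: 32.2
position: [0.5838, 0.0901, 0.1803]
tcp_rot: [3.139, -0.004, 1.772]
force: [3.6, 10.4, -1.4]
gripper_width: 0.0319
gripper_force: 25.0
```

Emit:
arm_command:
  rows:
    - [[1,0,0],0]
    - [[0,0,0],0]
    - [[0,0,0],0]
    - [[0,0,0],0]
    - [[0,0,0],0]
  claw: 0.9

```text
clock: 32.83
position: [0.5831, 0.0869, 0.1801]
tcp_rot: [-3.142, 0.0, 1.769]
force: [0.3, 0.4, -0.2]
gripper_width: 0.0734
gripper_force: 0.0
```

Emit:
arm_command:
  rows:
    - [[0,0,-15],0]
    - [[0,0,-35],0]
    - [[0,0,-50],0]
    - [[0,0,-40],0]
    - [[20,0,0],0]
    - [[40,0,0],0]
    - [[40,0,0],0]
    - [[40,0,0],0]
    - [[40,0,0],0]
    - [[40,0,0],0]
    - [[0,0,0],0]
    - [[0,0,0],0]

```text
clock: 34.33
position: [0.5395, 0.3025, 0.3197]
tcp_rot: [-3.141, 0.001, 1.769]
force: [-0.1, 0.0, 0.4]
gripper_width: 0.0783
gripper_force: 0.0
```

```bash
python3 - <<'E'
from h import *
b=read_camera("side"); t=read_camera("top")
for n,im,box in (("side",b,(300,165,60,45)),("top",t,(245,180,60,40))):
    u,v,w,h=box; H=cv2.cvtColor(im,cv2.COLOR_BGR2HSV)[v:v+h,u:u+w]; k=cv2.inRange(H,(0,150,70),(6,255,255))|cv2.inRange(H,(174,150,70),(180,255,255))
    q,l,st,ce=cv2.connectedComponentsWithStats(k); i=1+np.argmax(st[1:,4]); print(n,st[i],ce[i]+[u,v])
d0=cv2.imread("pics/t6.png"); d=cv2.absdiff(d0,t).max(2)
print("changed px right part (lathe, shelf, mat):",[(int((d[y0:y1,x0:x1]>60).sum())) for x0,x1,y0,y1 in((290,500,120,330),(245,420,290,330))])
lat(); print(telemetry.sense()["force"].round(1))
E
```

```text
side [ 27  18  15  18 184] [333.51086957 190.6576087 ]
top [ 31  12  13  15 140] [282.19285714 199.12857143]
changed px right part (lathe, shelf, mat): [0, 251]
lathe frame TCP [ -0.4 333.5 320.1]
[ 0.7 -0.4  0.2]
```

```bash
python3 - <<'E'
from cell import bot
print(bot.finish_job())
E
```

```text
the job is handed in; nothing more can be done
None
```

The job is handed in at about 34 s: the gouge lies flat on the green mat, the guard was lowered slowly onto its stop, and the lock is at its end stop (50 mm travel confirmed), with nothing else visibly moved; no verdict was returned.

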